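# Dip the oil can

## Robot

A 6-joint arm with a two-finger parallel gripper is mounted at the origin on a cart in front of the work surface, level with it; the furniture and walls round the work are solid. World frame = base frame: x ahead of the robot, y to its left, z up, the work surface at z = 0. Lengths are in m, angles in rad, forces in N, time in s.
With the tool pointing down it reaches from about 0.325 to 0.75 m from the base axis. Payload 7.6 kg.
Tool frame: the origin (TCP) lies on the centre line of the jaws, within the pads' length; the fingertips stand 22 mm ahead of it and the grasp point (between the pads) lies 3 mm ahead of it; z points along the fingers, y is the line along which they close (so a half turn about z gives the same grasp; the last joint's range is limited). The gripper opens to 85 mm and grips with 20 to 120 N. Pads are 22 mm wide; open, the fingers measure 114 mm over their backs; the gripper's body (76 mm by 85 mm) begins 54 mm behind the grasp point. The pads swing forward as they close: fully open they stand 13 mm farther back than shut.
Start: joints at [-1.197, 0.052, 1.401, -0, 1.689, -0.07], TCP at [0.225, -0.474, 0.222] pointing down, gripper open.
Joint ranges: [-2.9, 2.9], [-0.91, 2.17], [0.12, 2.37], [-1.06, 4.2], [0.26, 2.73], [-2.93, 2.93]. Speed limits (rad/s): [2.57, 2.57, 3.01, 3.14, 3.14, 3.14].

## Interface

Orientations are given as a rotation vector (axis times angle).
In Python, from plant import get_obs, snapshot, r, spotter gives the robot as it stands.
- The arm moves only by the shell command python3 -m crank 'ROWS'. ROWS is text: rows parted by semicolons, each of 5 numbers parted by spaces: the shift along the tool's x, y, z as a fraction of full scale, then the turn about the tool's z as a fraction of full scale, then the closure, from -1 (fully open) to 1 (shut). A call has 1 to 20 rows; each row shifts and turns the commanded pose from where the row before left it, along the tool's axes as they then stand; what a row does not reach is not made up. Full scale, the value 1, is 0.1 m for a shift and 60 degrees for a turn. A row lasts 1/12 s, in which the tool goes at most 41.7 mm and 7.16 degrees, less where a joint would pass 70% of its speed; a pose out of reach is approached as far as the arm can. A call with a number of a shift or a turn outside -1 to 1 is refused whole. A call with a gripper value outside its range is refused whole. The fingers move at their own pace and stop on an object; the grip force is fixed at half the most. Time passes only in rows, so rows that do not move let the fingers close. It gives the time, the measured TCP pose, the force, the opening and the grip force at its end, in the units of the state.
- get_obs(): the state, without advancing time (a new reading comes with each control period).
- snapshot(name): name is "scene" or "top"; returns a dict with "image" (480x640x3 uint8, blue, green, red), "depth" (480x640 float32, m along the optical axis (not along the pixel's ray), 0 where there is no reading), "fx", "fy", "cx", "cy" (pixels), "camera_from_world" (4x4, takes a point from world to camera coordinates). Camera axes: x right, y down, z forward; pixel columns grow to the right and rows downward; lengths in m; the calibration is good to about 2 mm. A picture is of the moment at which its call begins.
- r.close_job(): hands the job in; it is judged then, once.
Trained networks look in a picture, given as the dict that the camera call returned (one of the last four; its "shot" number tells which), for a name from the list of things; names that differ only in an ending like _2 or _b are one class to them, and where a whole thing is asked for, a point or a joint stands for the part that bears it (a point fixed in the world has none). Each returns a list of dicts, best first, with "score" (0 to 1); they miss things now and then, are a little off and sometimes report something else, mostly with a low value. They report only what shows in the picture. A call takes as long as a camera call.
- spotter.search_frame(picture, query): "extent" ([left, top, right, bottom] in pixels, round what is visible of it).
- spotter.trace(picture, query): "region" (480x640 bool, what is visible of it) and "extent" ([left, top, right, bottom] in pixels, round what is visible of it).
- spotter.place_of(picture, query): "pixel" ([column, row] in pixels: a listed point, or the origin of a listed thing).
The state is a dict: "clock": time; "q": joint angles; "qvel": joint speeds; "joint_torque": joint torques, N m; "tool_pos": TCP position; "eef_rot": TCP orientation; "ft_force": force on the tool from outside, world axes, zero at the start; "torque": the same for the moment, N m; "gripper_width": finger opening in m; "grip_force": force on a finger pad.
Only numpy, scipy, OpenCV 4.12 (cv2) and the standard library are available. Lean on these libraries where they do the work, as an engineer would, in place of code of your own. Each camera call takes 0.05 s, during which the arm holds its last target. There are 200 camera calls.

## Task

Check how much oil is left in the steel oil can: pull the cap off its neck and stand it on the worktop or the cold hob, clear of the can and the dish, then take the dipstick from its sloping rest, lower it upright down the neck until its collar sits on the rim, and draw it right out again. Finish holding the dipstick still and level in the air with its tip over the drip dish, ready to be read: do not put it down or let go, and leave the can, the dish and everything else standing where they are.

Things in the scene. Friction and masses are not known exactly. Their poses are not given: they have to be found in the camera images.
- oil_can: round steel can with a drip tap at its foot, loose but heavy (about 3 kg). Origin at the centre of its underside, z up, tap towards -x (reaches 90 mm from the axis). Body 119 mm across and 94 mm high; above it a sloping shoulder to height 116 mm, then a neck on the axis
- neck_rim (a point): centre of the rim of the can neck, 145 mm above the can underside, on the can axis; axes as the can. The neck is 36 mm across outside; its mouth is 29 mm wide for 8 mm, narrows as a funnel over the next 17 mm to a guide bore 13.6 mm wide, which runs from 25 to 73 mm below the rim; below that the can is hollow down to 139 mm below the rim
- cap_mid (a point): black ribbed push-on cap, loose fit over the neck, 48 mm across over the ribs, 21 mm high, 40 g; this point is its centre, half-way up, z up. It is closed on top; its skirt reaches 12 mm down round the neck, so it must rise straight up at least 13 mm to come free. When off it stands by itself on its skirt
- cap: the same cap; origin at the centre of its lower edge (10.5 mm below cap_mid)
- dip_grip (a point): centre of the flat wooden handle of the dipstick, z along the rod from its tip to the handle, x normal to the handle flats. The handle is 12 mm thick (x), 28 mm wide (y) and 68 mm long (z); it is meant to be pinched across its flats. The whole dipstick weighs 100 g (may vary) and is one rigid piece. It starts in its rest with the rod sloping at about 45 degrees, handle end high, flats upright and free on both sides; from there it can be lifted straight up
- dip_collar (a point): centre of the lower face of the dipstick collar, a steel disc 44 mm across and 5 mm thick square to the rod; 48 mm from dip_grip along -z. Axes as dip_grip
- dip_tip (a point): tip of the dipstick, 168 mm from dip_grip along -z, 120 mm below the collar; the rod is round, 8 mm thick, its last 4 mm tapering to 5 mm, with ring marks all round. Axes as dip_grip
- dipstick: the whole dipstick; origin at its tip, axes as dip_grip
- rest: steel rest that does not move: a tray 76 mm (x) by 130 mm (y, from -85 to +45 mm) and 11 mm high with a gutter 18 mm wide inside that slopes up at 45 degrees towards its +y, its upper end 105 mm high. Origin on the worktop below the gutter; the handle centre of the dipstick starts about 59 mm to +y of it, 145 mm high
- hob: flat black glass hob, 510 mm (x, 0.365 to 0.875) by 575 mm (y, -0.365 to 0.21), let into the white worktop and fixed: its glass top is z = 0, the worktop all round it lies 5.5 mm lower (z = -0.0055). The rest and the dish stand on the glass, the can and the bystanders on the worktop beside it; the cap may be stood on either, but not across the edge
- drip_dish: white plate, 160 mm across, 18 mm high, loose; origin at the centre of its underside
- garlic: garlic bulb, 56 mm, bystander; origin at its underside
- tuna: flat food tin, 86 mm across, 40 mm high, bystander; origin at its underside
- mug: plain white mug, 90 mm across, 99 mm high, bystander; origin at its underside
- soy: dark sauce bottle, 60 mm across, 182 mm high, bystander; origin at its underside
- spice: spice jar with dark lid, 41 mm across, 105 mm high, bystander; origin at its underside
- jar: spice jar with a broad lid, 45 mm across, 106 mm high, bystander; origin at its underside
- creamer: bulbous white cream jug, 111x83x92 mm, bystander; origin at its underside

How it is judged:
By the outcome, as a careful person would: the job done as asked, in the order asked, and still so for the second after the job is handed in, while the arm keeps its last pose, push and grip.
It also fails if it takes over 58 s, if anything falls off the work surface, if the arm or the gripper's body presses on something with over 40 N, if the wrist force passes 120 N, or if a joint passes its speed limit or range.

## Working session

There is one attempt and no reset: what is moved stays moved. The work goes in short steps, Python scripts to look and compute and a shell command to move; the robot and the scene stay as the last step left them, time stands still between calls to the robot, and variables do not carry over. Pictures are saved under pics/ and viewed, at most 10 in all, crops included, and the job is handed in when it is done.

```bash
ls; mkdir -p pics; cat > h.py <<'E'
import numpy as np, cv2
from scipy.spatial.transform import Rotation as R
from plant import get_obs, snapshot, r, spotter
def world(p,u,v,d):
    c=np.array([(u-p["cx"])/p["fx"]*d,(v-p["cy"])/p["fy"]*d,d,1.0])
    return (np.linalg.inv(p["camera_from_world"])@c)[:3]
def pix(p,w):
    c=p["camera_from_world"]@np.append(w,1); return [p["fx"]*c[0]/c[2]+p["cx"],p["fy"]*c[1]/c[2]+p["cy"]]
def cloud(p):
    v,u=np.mgrid[0:480,0:640]; d=p["depth"]
    c=np.stack([(u-p["cx"])/p["fx"]*d,(v-p["cy"])/p["fy"]*d,d,np.ones_like(d)],-1)
    w=(c@np.linalg.inv(p["camera_from_world"]).T)[...,:3]; w[d<=0]=np.nan; return w
def atz(p,u,v,z):
    a=np.linalg.inv(p["camera_from_world"]); o=a[:3,3]; d=a[:3,:3]@np.array([(u-p["cx"])/p["fx"],(v-p["cy"])/p["fy"],1])
    return o+d*(z-o[2])/d[2]
E
python3 - <<'E'
from h import *
np.set_printoptions(precision=4,suppress=True)
o=get_obs(); print(o["clock"],o["tool_pos"],R.from_rotvec(o["eef_rot"]).as_matrix(),o["ft_force"])
for n in ["scene","top"]:
    p=snapshot(n); cv2.imwrite(f"pics/{n}0.png",p["image"]); w=cloud(p)
    print(n,np.linalg.inv(p["camera_from_world"])[:3,3])
    for q in ["cap_mid","neck_rim","dip_grip","dip_collar","dip_tip","rest","drip_dish","oil_can"]:
        for l in spotter.place_of(p,q)[:1]:
            u,v=l["pixel"]; print(q,l["score"],[u,v],w[int(v),int(u)])
E
```

```text
pics
0.0 [ 0.2253 -0.4738  0.2215] [[ 0.9031  0.4294 -0.0006]
 [ 0.4294 -0.9031  0.0015]
 [ 0.0001 -0.0016 -1.    ]] [-0.0985 -0.0714  0.0404]
scene [-0.053   1.1662  0.8795]
cap_mid 0.52 [301.6, 314.6] [0.4162 0.3426 0.1494]
neck_rim 0.77 [299.9, 318.0] [0.4152 0.3539 0.146 ]
dip_grip 0.57 [374.0, 217.3] [ 0.4548 -0.2104  0.1438]
dip_collar 0.68 [373.4, 220.0] [ 0.4567 -0.208   0.1337]
rest 0.95 [377.3, 246.4] [ 0.4611 -0.2739  0.0023]
drip_dish 0.96 [321.9, 301.1] [0.4876 0.0989 0.0039]
oil_can 0.9 [300.4, 359.4] [0.3949 0.3893 0.0582]
top [-0.5463 -0.2097  1.4942]
cap_mid 0.53 [194.4, 250.7] [0.4265 0.3426 0.1412]
neck_rim 0.78 [195.5, 249.7] [0.4246 0.3371 0.1498]
dip_grip 0.57 [367.9, 259.6] [ 0.1609 -0.2049  0.5542]
rest 0.68 [368.9, 262.3] [ 0.145  -0.2078  0.5653]
drip_dish 0.55 [274.5, 270.4] [ 0.0661 -0.0224  0.607 ]
oil_can 0.79 [201.5, 275.1] [0.3676 0.3108 0.0932]
```

View pics/scene0.png

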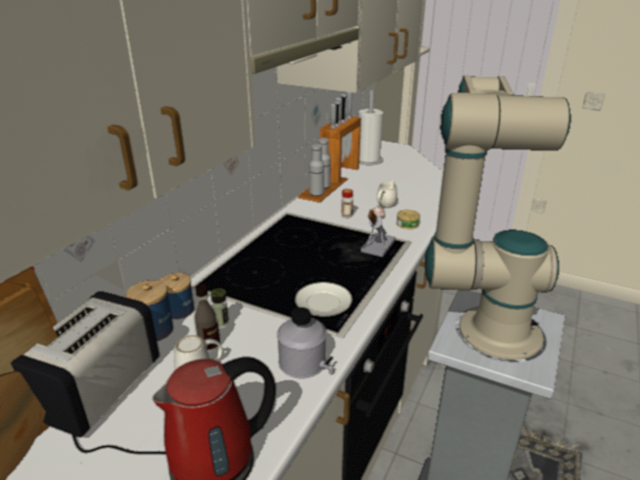

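View pics/top0.png

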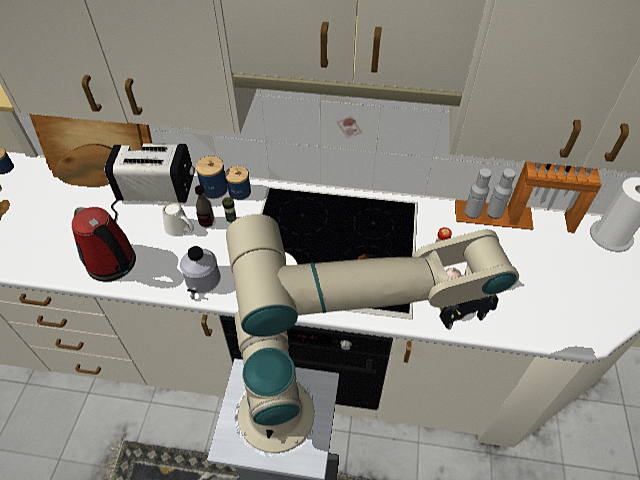

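The scene view shows the can at about (300,340) with its black cap at (301,315), the dish at (323,300) and the dipstick in its rest at (377,225). In the top view the can is at (200,270), while the arm hides the dish and rest. Next I'll measure the cap and dish, and roughly the stick and bystanders.

```bash
python3 - <<'E'
from h import *
np.set_printoptions(precision=4,suppress=True)
for n in ["top","scene"]:
    p=snapshot(n); w=cloud(p)
    dark=p["image"].max(2)<70
    m=(abs(w[...,2]-0.1485)<0.005)&(abs(w[...,0]-.42)<.05)&(abs(w[...,1]-.34)<.05)
    P=w[m]; print(n,"cap",len(P),np.nanmin(P,0),np.nanmax(P,0),cv2.minEnclosingCircle(P[:,:2].astype(np.float32)))
    if n=="scene":
        for q in ["drip_dish","dipstick","rest"]:
            g=spotter.trace(p,q)[0]; P=w[g["region"]]; P=P[~np.isnan(P[:,0])]
            print(q,g["score"],len(P),np.percentile(P,[2,50,98],axis=0))
            if q=="drip_dish":
                P=P[(P[:,2]>.012)&(P[:,2]<.025)]; print(cv2.minEnclosingCircle(P[:,:2].astype(np.float32)))
            if q=="dipstick": np.save("ds.npy",P); print(P[np.argsort(P[:,2])][::15])
        for q in ["garlic","tuna","mug","soy","spice","jar","creamer"]:
            l=spotter.place_of(p,q)[:1]
            if l: print(q,l[0]["score"],atz(p,*l[0]["pixel"],-.0055))
E
```

```text
top cap 118 [0.3908 0.3135 0.1435] [0.4399 0.3568 0.1534] ((0.41510263085365295, 0.3374927341938019), 0.02499391883611679)
scene cap 214 [0.398  0.3132 0.1438] [0.443  0.3617 0.1524] ((0.4214778244495392, 0.3373500108718872), 0.02564023621380329)
drip_dish 0.79 1287 [[0.4131 0.0318 0.0022]
 [0.4836 0.0902 0.0098]
 [0.5516 0.1596 0.0191]]
((0.4818127453327179, 0.10049667954444885), 0.07912644743919373)
dipstick 0.68 174 [[ 0.4435 -0.4625  0.0307]
 [ 0.4566 -0.2221  0.126 ]
 [ 0.5429 -0.1756  0.174 ]]
[[ 0.5731 -0.4664 -0.007 ]
 [ 0.4503 -0.2224  0.103 ]
 [ 0.4526 -0.2365  0.1069]
 [ 0.4808 -0.2359  0.1116]
 [ 0.4514 -0.241   0.1162]
 [ 0.4495 -0.244   0.1226]
 [ 0.4554 -0.2141  0.1276]
 [ 0.4561 -0.2058  0.1384]
 [ 0.4609 -0.1826  0.1478]
 [ 0.4566 -0.2046  0.1567]
 [ 0.4571 -0.1796  0.1641]
 [ 0.4662 -0.1844  0.1704]]
rest 0.78 579 [[ 0.4246 -0.3499 -0.0008]
 [ 0.4616 -0.2777  0.0056]
 [ 0.5008 -0.2171  0.0764]]
garlic 0.54 [ 0.5473 -0.4818 -0.0055]
tuna 0.86 [ 0.4234 -0.4842 -0.0055]
mug 0.61 [ 0.6355  0.4842 -0.0055]
soy 0.61 [ 0.6645  0.391  -0.0055]
spice 0.93 [ 0.6965  0.3106 -0.0055]
jar 0.53 [ 0.6463 -0.4455 -0.0055]
creamer 0.91 [ 0.5635 -0.6135 -0.0055]
```

```bash
python3 -m crank '0 0 0 0.106 -1;0 0 0 0.106 -1;0 0 0 0.106 -1;0 0 0 0.106 -1;0 0 0 0 -1'
```

```text
clock: 1.92
tool_pos: [0.2254, -0.4741, 0.2223]
eef_rot: [3.142, -0.006, 0.0]
ft_force: [-0.0, 0.1, -0.2]
gripper_width: 0.0858
grip_force: 0.0
```

```bash
python3 -m crank '.275 -.274 -.06 0 -1;.275 -.274 -.06 0 -1;.275 -.274 -.06 0 -1;.275 -.274 -.06 0 -1;.275 -.274 -.06 0 -1;.275 -.274 -.06 0 -1;.275 -.274 -.06 0 -1;.275 -.274 -.06 0 -1;.275 -.274 -.06 0 -1;.275 -.274 -.06 0 -1;0 -.375 0 0 -1;0 -.375 0 0 -1;0 -.375 0 0 -1;0 -.375 0 0 -1;0 -.375 0 0 -1;0 -.375 0 0 -1;0 -.375 0 0 -1;0 -.375 0 0 -1' && python3 -m crank '-.115 -.339 0 0 -1;-.115 -.339 0 0 -1;-.115 -.339 0 0 -1;-.115 -.339 0 0 -1;-.115 -.339 0 0 -1;-.115 -.339 0 0 -1;-.115 -.339 0 0 -1;0 0 0 0 -1;0 0 0 0 -1'
python3 - <<'E'
from h import *
np.set_printoptions(precision=4,suppress=True)
o=get_obs(); print(o["tool_pos"],o["q"])
p=snapshot("top"); w=cloud(p)
im=p["image"]; 
cv2.imwrite("pics/top1.png",cv2.resize(im[200:320,160:500],None,fx=2.3,fy=2.3,interpolation=cv2.INTER_CUBIC))
for q in ["dip_grip","dip_collar","dip_tip","rest","drip_dish","cap_mid"]:
    for l in spotter.place_of(p,q)[:1]:
        u,v=l["pixel"]; print(q,l["score"],[u,v],w[int(v),int(u)])
for q in ["dipstick","rest"]:
    g=spotter.trace(p,q)
    if g:
        P=w[g[0]["region"]]; P=P[~np.isnan(P[:,0])]; print(q,g[0]["score"],len(P)); print(P[np.argsort(P[:,2])][::max(1,len(P)//14)])
E
```

```text
clock: 3.42
tool_pos: [0.5002, 0.1016, 0.2825]
eef_rot: [3.142, 0.006, 0.001]
ft_force: [0.7, -0.2, 0.8]
gripper_width: 0.0853
grip_force: 0.0
clock: 4.17
tool_pos: [0.4193, 0.3385, 0.2819]
eef_rot: [3.141, 0.01, -0.001]
ft_force: [0.2, -0.1, 0.2]
gripper_width: 0.085
grip_force: 0.0
[0.4193 0.3385 0.2819] [ 0.6107  0.0864  1.2473 -0.0002  1.8086  2.1754]
dip_grip 0.63 [367.8, 259.8] [ 0.45   -0.2029  0.17  ]
dip_collar 0.85 [382.3, 273.7] [ 0.4594 -0.2546  0.0936]
dip_tip 0.63 [396.3, 287.5] [ 0.4462 -0.3047  0.0449]
drip_dish 0.64 [272.2, 273.9] [0.4679 0.1087 0.0059]
cap_mid 0.59 [450.4, 308.0] [ 0.4029 -0.4785  0.0289]
dipstick 0.87 267
[[ 0.4574 -0.2892  0.0649]
 [ 0.457  -0.2576  0.0976]
 [ 0.4481 -0.2352  0.1108]
 [ 0.4691 -0.2394  0.115 ]
 [ 0.4395 -0.2445  0.1194]
 [ 0.4537 -0.2244  0.1223]
 [ 0.4654 -0.2481  0.1272]
 [ 0.4637 -0.2322  0.1315]
 [ 0.4554 -0.2137  0.139 ]
 [ 0.4521 -0.2168  0.1442]
 [ 0.459  -0.2157  0.1503]
 [ 0.4509 -0.2191  0.1565]
 [ 0.4487 -0.2005  0.161 ]
 [ 0.4646 -0.1893  0.1684]
 [ 0.4502 -0.1902  0.1774]]
rest 0.96 955
[[ 0.491  -0.2176 -0.0107]
 [ 0.4377 -0.2482 -0.002 ]
 [ 0.4375 -0.3328 -0.0003]
 [ 0.4361 -0.3295  0.0011]
 [ 0.4695 -0.2683  0.0024]
 [ 0.4899 -0.2468  0.0032]
 [ 0.4202 -0.3138  0.0042]
 [ 0.4413 -0.3319  0.0056]
 [ 0.4536 -0.2363  0.0071]
 [ 0.4935 -0.3255  0.0092]
 [ 0.4835 -0.2531  0.0137]
 [ 0.4578 -0.3178  0.0365]
 [ 0.4348 -0.2565  0.0569]
 [ 0.4458 -0.2759  0.0789]
 [ 0.4458 -0.2483  0.1061]]
```

```bash
python3 -m crank '0 0 .347 0 -1;0 0 .347 0 -1;0 0 .347 0 -1;0 0 .349 0 -1;0 0 0 0 -1;0 0 0 0 0;0 0 0 0 0.5;0 0 0 0 1;0 0 0 0 1;0 0 0 0 1;0 0 0 0 1;0 0 0 0 1;0 0 0 0 1;0 0 0 0 1;0 0 0 0 1'
```

```text
clock: 5.87
tool_pos: [0.4201, 0.3371, 0.1432]
eef_rot: [3.141, -0.0, -0.0]
ft_force: [0.2, -0.5, -0.3]
gripper_width: 0.0002
grip_force: 0.0
```

View pics/top1.png

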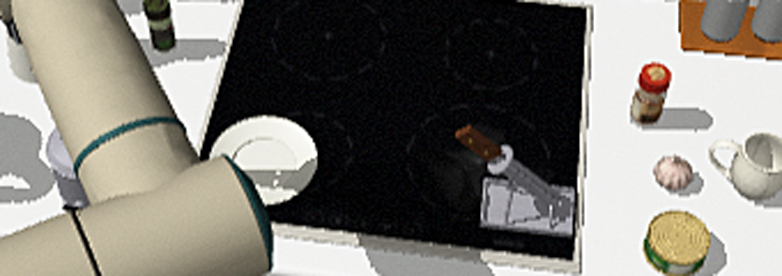

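The top crop shows the rest at (525,200) with the dipstick handle at (477,140), pointing towards +y, and the dish at (265,155). The fingers closed to zero on the cap, so I'm taking another look.

```bash
python3 - <<'E'
from h import *
np.set_printoptions(precision=4,suppress=True)
p=snapshot("scene"); w=cloud(p)
cv2.imwrite("pics/s2.png",cv2.resize(p["image"][250:400,220:400],None,fx=4,fy=4,interpolation=cv2.INTER_CUBIC))
for q in ["cap_mid","neck_rim"]:
    for l in spotter.place_of(p,q)[:2]:
        u,v=l["pixel"]; print(q,l["score"],[u,v],w[int(v),int(u)])
print(get_obs())
E
```

```text
cap_mid 0.68 [297.6, 319.4] [0.4191 0.3566 0.1436]
cap_mid 0.34 [409.0, 224.9] [ 0.408  -0.4553  0.0158]
neck_rim 0.84 [300.3, 319.7] [0.41   0.3586 0.1482]
{'clock': 6.0167, 'q': array([ 0.6077,  0.1287,  1.4776, -0.0001,  1.5354,  2.1787]), 'qvel': array([-0.0009, -0.0001, -0.0011, -0.0016, -0.0013, -0.    ]), 'joint_torque': array([ -0.0004, -40.317 , -35.0969,  -0.0003,   0.0012,   0.    ]), 'tool_pos': array([0.4201, 0.3371, 0.1432]), 'eef_rot': array([ 3.1414, -0.0004, -0.    ]), 'ft_force': array([-0.5118, -0.4479,  0.0545]), 'torque': array([ 0.0211, -0.0253,  0.0109]), 'grip_force': 0.0, 'gripper_width': 0.00024324253727795407}
```

View pics/s2.png

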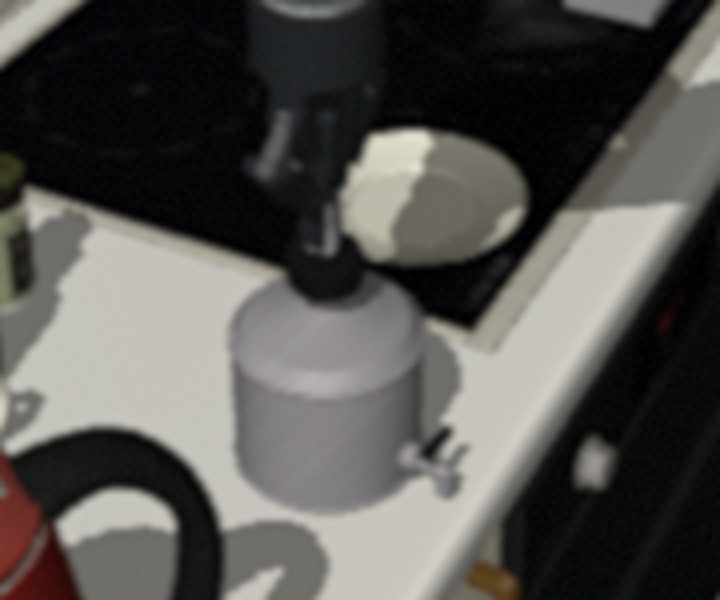

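```bash
python3 - <<'E'
from h import *
np.set_printoptions(precision=3,suppress=True)
p=snapshot("scene"); w=cloud(p)
for z in (.121,.1275,.1485,.2): print(z,pix(p,[.42,.337,z]))
for v in range(296,332,3): print(v,*[w[v,u] for u in (296,301,306)],p["image"][v,301])
t=snapshot("top"); print(pix(t,[.42,.337,.1485]))
P=w[310:376,270:340].reshape(-1,3); P=P[(P[:,2]>.02)&(P[:,2]<.08)]
from scipy.optimize import least_squares
f=least_squares(lambda a:np.hypot(P[:,0]-a[0],P[:,1]-a[1])-.0595,[.42,.34],loss="soft_l1",f_scale=.002); print(f.x,len(P),np.std(f.fun))
E
```

```text
0.121 [np.float64(300.9305336704095), np.float64(321.86565760824953)]
0.1275 [np.float64(300.8805103273406), np.float64(319.6792054479479)]
0.1485 [np.float64(300.71704292687025), np.float64(312.5342681252871)]
0.2 [np.float64(300.3037713888683), np.float64(294.4707323513819)]
296 [0.412 0.371 0.22 ] [0.41  0.351 0.208] [0.531 0.109 0.013] [28 26 25]
299 [0.41  0.374 0.214] [0.41  0.352 0.2  ] [0.526 0.119 0.012] [28 27 25]
302 [0.412 0.371 0.204] [0.416 0.341 0.183] [0.522 0.127 0.007] [67 69 66]
305 [0.425 0.35  0.177] [0.414 0.345 0.178] [0.512 0.144 0.011] [68 71 69]
308 [0.425 0.349 0.168] [0.415 0.345 0.169] [0.417 0.317 0.149] [84 86 84]
311 [0.427 0.346 0.157] [0.415 0.344 0.159] [0.412 0.326 0.148] [93 96 94]
314 [0.427 0.347 0.149] [0.416 0.342 0.149] [0.406 0.337 0.149] [45 45 45]
317 [0.42  0.359 0.151] [0.411 0.351 0.149] [0.4   0.347 0.149] [19 16 20]
320 [0.421 0.359 0.142] [0.408 0.357 0.145] [0.401 0.347 0.14 ] [21 19 21]
323 [0.421 0.359 0.133] [0.409 0.356 0.135] [0.402 0.345 0.13 ] [19 17 19]
326 [0.429 0.346 0.112] [0.415 0.346 0.117] [0.409 0.333 0.11 ] [80 79 81]
329 [0.426 0.35  0.107] [0.415 0.346 0.108] [0.404 0.341 0.109] [153 151 155]
[np.float64(194.6838747549248), np.float64(250.39442221027562)]
[0.422 0.334] 983 0.008885041787037917
```

```bash
python3 -m crank '0 0 -.3 0 1;0 0 -.3 0 1;0 0 -.1 0 1;0 0 0 0 1'; python3 - <<'E'
from h import *
np.set_printoptions(precision=3,suppress=True)
p=snapshot("scene"); w=cloud(p)
cv2.imwrite("pics/s3.png",cv2.resize(p["image"][230:350,230:380],None,fx=5,fy=5,interpolation=cv2.INTER_CUBIC))
for v in range(270,332,3): print(v,*[w[v,u] for u in (295,299,303)],p["image"][v,299])
E
```

```text
clock: 6.45
tool_pos: [0.4213, 0.3379, 0.2168]
eef_rot: [-3.138, 0.0, -0.009]
ft_force: [0.8, 0.5, 0.5]
gripper_width: -0.0001
grip_force: 0.0
270 [0.411 0.372 0.289] [0.414 0.35  0.275] [0.413 0.335 0.267] [28 27 23]
273 [0.411 0.374 0.283] [0.415 0.349 0.267] [0.412 0.337 0.261] [26 26 24]
276 [0.426 0.348 0.255] [0.417 0.345 0.256] [0.413 0.336 0.252] [40 42 41]
279 [0.425 0.35  0.248] [0.417 0.346 0.249] [0.412 0.338 0.245] [45 45 43]
282 [0.426 0.35  0.24 ] [0.417 0.348 0.242] [0.413 0.336 0.236] [61 61 60]
285 [0.428 0.346 0.229] [0.418 0.346 0.232] [0.575 0.047 0.001] [76 78 75]
288 [ 0.591  0.069 -0.001] [ 0.58   0.063 -0.002] [0.555 0.084 0.019] [24 25 24]
291 [ 0.583  0.082 -0.002] [0.558 0.103 0.019] [0.551 0.09  0.013] [137 149 151]
294 [0.574 0.098 0.   ] [0.551 0.115 0.018] [0.544 0.104 0.013] [169 185 188]
297 [0.566 0.112 0.001] [0.548 0.12  0.012] [0.538 0.115 0.012] [163 179 182]
300 [0.559 0.125 0.   ] [0.538 0.139 0.017] [0.534 0.123 0.008] [157 171 174]
303 [0.551 0.139 0.002] [0.532 0.15  0.016] [0.526 0.137 0.009] [149 163 165]
306 [ 0.547  0.147 -0.002] [0.521 0.169 0.021] [0.519 0.15  0.009] [109 118 121]
309 [0.438 0.333 0.15 ] [0.428 0.33  0.151] [0.423 0.32  0.146] [16 13 16]
312 [0.434 0.339 0.147] [0.425 0.337 0.149] [0.416 0.333 0.149] [19 18 19]
315 [0.427 0.352 0.149] [0.419 0.347 0.149] [0.41  0.343 0.149] [21 19 19]
318 [0.423 0.359 0.147] [0.414 0.357 0.149] [0.403 0.357 0.152] [21 20 21]
321 [0.424 0.358 0.137] [0.413 0.359 0.142] [0.408 0.349 0.137] [23 19 21]
324 [0.423 0.36  0.13 ] [0.414 0.356 0.13 ] [0.406 0.352 0.131] [27 27 27]
327 [0.43  0.348 0.109] [0.421 0.344 0.111] [0.412 0.342 0.112] [125 123 126]
330 [0.425 0.357 0.109] [0.417 0.352 0.109] [0.408 0.35  0.11 ] [154 152 155]
```

View pics/s3.png

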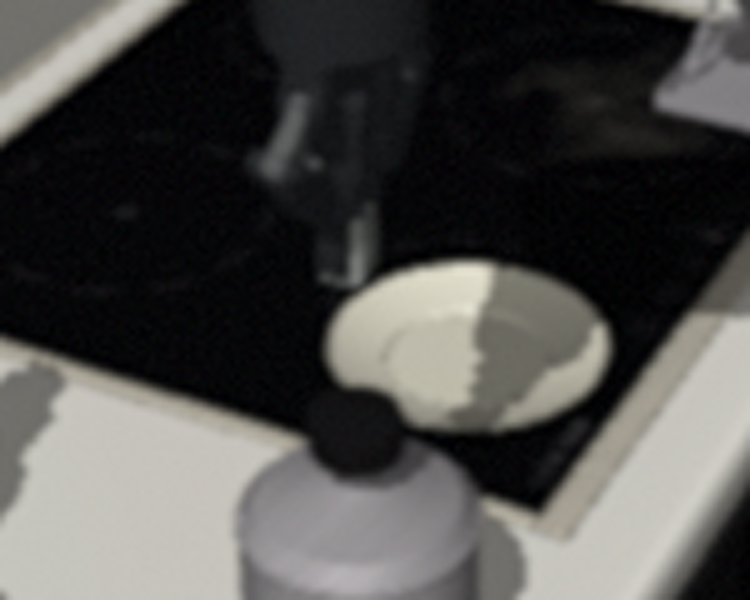

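```bash
python3 -m crank '0 0 0 0 -1;0 0 0 0 -1;0 0 0 0 -1;0 0 0 0 -1;0 0 0 0 -1;0 0 0 0 -1;0 0 .3 0 -1;0 0 .3 0 -1;0 0 .3 0 -1;0 0 .12 0 -1;0 0 0 0 -1;0 0 0 0 1;0 0 0 0 1;0 0 0 0 1;0 0 0 0 1;0 0 0 0 1;0 0 0 0 1;0 0 0 0 1;0 0 0 0 1'
```

```text
clock: 8.08
tool_pos: [0.4212, 0.3378, 0.1139]
eef_rot: [-3.139, 0.0, -0.006]
ft_force: [-1.0, 0.1, 7.2]
gripper_width: 0.0445
grip_force: 61.0
```

```bash
python3 -m crank '0 0 -.2 0 1;0 0 -.3 0 1;0 0 -.35 0 1;0 0 -.35 0 1;0 0 0 0 1' ; python3 - <<'E'
from h import *
np.set_printoptions(precision=3,suppress=True)
p=snapshot("scene"); w=cloud(p)
for q in ["cap_mid","neck_rim","oil_can"]:
    for l in spotter.place_of(p,q)[:1]:
        u,v=l["pixel"]; print(q,l["score"],[u,v],w[int(v),int(u)])
# rim ring: points near neck axis
P=w.reshape(-1,3); P=P[(np.hypot(P[:,0]-.42,P[:,1]-.337)<.05)]
print(np.histogram(P[:,2],bins=np.arange(.09,.32,.01)))
Q=P[abs(P[:,2]-.1395)<.004]; print(len(Q),Q.min(0),Q.max(0))
E
python3 -m crank '.135 .362 0 0 1;.135 .362 0 0 1;.135 .362 0 0 1;.135 .362 0 0 1;.135 .362 0 0 1;.135 .362 0 0 1;.135 .362 0 0 1;.135 .362 0 0 1;.135 .362 0 0 1;.135 .362 0 0 1;.135 .362 0 0 1;0 0 .4 0 1;0 0 .4 0 1;0 0 .4 0 1;0 0 .4 0 1;0 0 .4 0 1;0 0 0 0 1'
```

```text
clock: 8.5
tool_pos: [0.4222, 0.3386, 0.2406]
eef_rot: [-3.133, 0.0, -0.019]
ft_force: [-1.3, 0.5, 0.8]
gripper_width: 0.0445
grip_force: 61.2
cap_mid 0.75 [299.3, 273.4] [0.409 0.36  0.275]
neck_rim 0.91 [299.8, 316.9] [0.433 0.324 0.125]
oil_can 0.85 [302.1, 360.5] [0.392 0.386 0.054]
(array([202, 573,  49,  59, 105,  12,   0,   0,   0,   0,   0,   0,   0,
         0,   0,   0,  42,  89, 196,  67,  53,  71]), array([0.09, 0.1 , 0.11, 0.12, 0.13, 0.14, 0.15, 0.16, 0.17, 0.18, 0.19,
       0.2 , 0.21, 0.22, 0.23, 0.24, 0.25, 0.26, 0.27, 0.28, 0.29, 0.3 ,
       0.31]))
67 [0.404 0.318 0.136] [0.44  0.357 0.142]
clock: 10.12
tool_pos: [0.5616, -0.06, 0.0205]
eef_rot: [-3.138, 0.001, 0.029]
ft_force: [-1.2, -0.0, -2.7]
gripper_width: 0.0445
grip_force: 61.4
```

```bash
python3 -m crank '0 0 .1 0 1;0 0 .1 0 1;0 0 .06 0 1;0 0 0 0 1'; python3 - <<'E'
from h import *
np.set_printoptions(precision=3,suppress=True)
p=snapshot("scene"); w=cloud(p)
P=w.reshape(-1,3); k=(np.hypot(P[:,0]-.57,P[:,1]+.06)<.06)&(P[:,2]>.004)
Q=P[k]; C=p["image"].reshape(-1,3)[k]
for a in np.arange(.004,.07,.005):
    s=(Q[:,2]>=a)&(Q[:,2]<a+.005)
    if s.any(): print(round(a,3),s.sum(),Q[s].min(0),Q[s].max(0))
E
```

```text
clock: 10.45
tool_pos: [0.5689, -0.0612, 0.0056]
eef_rot: [3.141, -0.0, 0.001]
ft_force: [-1.2, 0.2, -0.6]
gripper_width: 0.0447
grip_force: 61.4
0.004 5 [ 0.521 -0.094  0.004] [ 0.613 -0.004  0.005]
0.014 4 [ 0.558 -0.046  0.017] [ 0.572 -0.033  0.019]
0.019 11 [ 0.548 -0.062  0.02 ] [ 0.577 -0.028  0.023]
0.024 16 [ 0.549 -0.066  0.025] [ 0.579 -0.024  0.029]
0.029 27 [ 0.546 -0.074  0.029] [ 0.579 -0.021  0.034]
0.034 31 [ 0.546 -0.087  0.034] [ 0.578 -0.022  0.039]
0.039 52 [ 0.545 -0.091  0.039] [ 0.581 -0.02   0.044]
0.044 25 [ 0.547 -0.09   0.044] [ 0.582 -0.021  0.049]
0.049 16 [ 0.561 -0.09   0.049] [ 0.576 -0.023  0.054]
0.054 8 [ 0.561 -0.095  0.054] [ 0.573 -0.027  0.058]
0.059 13 [ 0.559 -0.091  0.061] [ 0.574 -0.01   0.064]
0.064 21 [ 0.559 -0.106  0.064] [ 0.583 -0.005  0.069]
0.069 32 [ 0.555 -0.117  0.069] [ 0.582 -0.002  0.074]
```

```bash
python3 -m crank '0 0 .07 0 1;0 0 .05 0 1;0 0 .02 0 1;0 0 0 0 1'; python3 -m crank '0 0 .015 0 1;0 0 0 0 1'
```

```text
clock: 10.83
tool_pos: [0.5681, -0.0611, -0.0093]
eef_rot: [-3.142, 0.0, 0.002]
ft_force: [0.6, 0.2, -0.1]
gripper_width: 0.0444
grip_force: 61.4
clock: 11.0
tool_pos: [0.5686, -0.0612, -0.0102]
eef_rot: [3.142, -0.0, 0.0]
ft_force: [-0.1, 0.3, 0.1]
gripper_width: 0.0446
grip_force: 61.4
```

```bash
python3 -m crank '0 0 .015 0 1;0 0 .015 0 1;0 0 0 0 1'; python3 -m crank '0 0 .015 0 1;0 0 0 0 1'
```

```text
clock: 11.25
tool_pos: [0.5689, -0.0612, -0.011]
eef_rot: [3.141, -0.0, 0.001]
ft_force: [-8.2, 2.0, 14.8]
gripper_width: 0.0445
grip_force: 69.4
clock: 11.42
tool_pos: [0.5689, -0.0612, -0.0111]
eef_rot: [3.141, -0.0, 0.0]
ft_force: [-15.3, 2.4, 24.8]
gripper_width: 0.0445
grip_force: 75.1
```

```bash
python3 -m crank '0 0 -.03 0 1;0 0 0 0 0;0 0 0 0 -1;0 0 0 0 -1;0 0 0 0 -1;0 0 0 0 -1;0 0 0 0 -1;0 0 -.2 0 -1;0 0 -.4 0 -1;0 0 -.4 0 -1;0 0 -.4 0 -1;0 0 -.4 0 -1;0 0 -.4 0 -1;0 0 -.4 0 -1;0 0 0 0 -1'; python3 - <<'E'
from h import *
np.set_printoptions(precision=3,suppress=True)
p=snapshot("scene"); w=cloud(p)
P=w.reshape(-1,3); Q=P[(np.hypot(P[:,0]-.57,P[:,1]+.06)<.05)&(P[:,2]>.005)&(P[:,2]<.05)]; T=Q[abs(Q[:,2]-.021)<.004]
print(len(Q),Q[:,2].max(),len(T),T.mean(0),T.min(0),T.max(0))
E
```

```text
clock: 12.67
tool_pos: [0.5709, -0.0615, 0.2585]
eef_rot: [3.139, -0.0, 0.024]
ft_force: [0.6, -1.2, 2.2]
gripper_width: 0.0853
grip_force: 0.0
144 0.026644298146284884 94 [ 0.568 -0.057  0.021] [ 0.545 -0.086  0.017] [ 0.592 -0.034  0.024]
```

```bash
python3 -m crank '.4 0 0 -.11 -1;.4 0 0 -.11 -1;.4 0 0 -.11 -1;.4 0 0 -.11 -1' ; python3 -m crank '0 -.4 0 0 -1;0 -.3 0 0 -1;0 0 0 0 -1';  python3 -c "
from h import *
o=get_obs();print(o['q'],R.from_rotvec(o['eef_rot']).as_matrix())"
```

```text
clock: 13.05
tool_pos: [0.7236, -0.0353, 0.2462]
eef_rot: [-3.06, -0.711, 0.004]
ft_force: [1.3, -0.1, 0.9]
gripper_width: 0.0854
grip_force: 0.0
clock: 13.3
tool_pos: [0.6915, 0.0336, 0.2416]
eef_rot: [-3.056, -0.713, 0.014]
ft_force: [0.1, -0.2, 1.6]
gripper_width: 0.0851
grip_force: 0.0
[-5.47370262e-03  5.59249816e-01  7.50492698e-01  1.71623910e-03
  1.84166126e+00  1.10733364e+00] [[ 0.89670456  0.44252103 -0.00980213]
 [ 0.44255665 -0.89673892  0.00170734]
 [-0.00803442 -0.00586898 -0.9999505 ]]
```

```bash
python3 -m crank '.36 .18 0 0 -1;.36 .18 0 0 -1;.36 .18 0 0 -1;.36 .18 0 0 -1;0 0 0 0 -1';  python3 -c "
from h import *
o=get_obs();print(o['q'],R.from_rotvec(o['eef_rot']).as_matrix())"
```

```text
clock: 13.72
tool_pos: [0.7907, 0.0252, 0.2246]
eef_rot: [-3.061, -0.704, 0.001]
ft_force: [1.3, 0.5, -4.6]
gripper_width: 0.0855
grip_force: 0.0
[-1.51180041e-02  9.96596689e-01  1.32983571e-01  8.49799944e-04
  2.01297796e+00  1.10396447e+00] [[ 8.99541437e-01  4.36834400e-01 -9.53984540e-04]
 [ 4.36835137e-01 -8.99541245e-01  7.82577542e-04]
 [-5.16291650e-04 -1.12069489e-03 -9.99999239e-01]]
```

```bash
python3 -m crank '0 0 0 -.1178 -1;0 0 0 -.1178 -1;0 0 0 -.1178 -1;0 0 0 -.1178 -1;0 0 0 -.1178 -1;0 0 0 -.1178 -1;0 0 0 -.1178 -1;0 0 0 -.1178 -1;0 0 0 -.1178 -1;-.231 -.334 -.05 0 -1;-.231 -.334 -.05 0 -1;-.231 -.334 0 0 -1;-.231 -.334 0 0 -1;-.231 -.334 0 0 -1;-.231 -.334 0 0 -1;-.231 -.334 0 0 -1;-.231 -.334 0 0 -1;-.231 -.334 0 0 -1;-.231 -.334 0 0 -1'; python3 -m crank '0 0 0 0 -1;0 0 0 0 -1'; python3 - <<'E'
from h import *
np.set_printoptions(precision=3,suppress=True)
o=get_obs();print(o['q'],R.from_rotvec(o['eef_rot']).as_matrix())
p=snapshot("scene"); w=cloud(p)
b,g,rr=[p["image"][...,i].astype(int) for i in range(3)]
P=w.reshape(-1,3); k=(abs(P[:,0]-.457)<.06)&(abs(P[:,1]+.2)<.07)&(P[:,2]>.1)&(P[:,2]<.19)
brown=((rr-b)>30).ravel()
Q=P[k&brown]; print(len(Q),Q.mean(0),Q.min(0),Q.max(0))
Q=P[(abs(P[:,0]-.457)<.06)&(P[:,1]>-.27)&(P[:,1]<-.12)&(P[:,2]>.17)]; print(Q[np.argsort(Q[:,2])][:12])
E
```

```text
clock: 15.3
tool_pos: [0.4818, -0.1873, 0.243]
eef_rot: [2.217, 2.2, 0.026]
ft_force: [0.1, -1.3, 0.2]
gripper_width: 0.0851
grip_force: 0.0
clock: 15.47
tool_pos: [0.4826, -0.1877, 0.2434]
eef_rot: [2.22, 2.196, 0.026]
ft_force: [1.4, -0.0, -0.2]
gripper_width: 0.0851
grip_force: 0.0
[-0.448  0.008  1.404  0.01   1.706 -0.435] [[ 0.011  1.     0.025]
 [ 1.    -0.011 -0.001]
 [-0.001  0.025 -1.   ]]
49 [ 0.457 -0.192  0.158] [ 0.452 -0.222  0.13 ] [ 0.464 -0.168  0.177]
[[ 0.455 -0.189  0.171]
 [ 0.457 -0.187  0.171]
 [ 0.459 -0.184  0.172]
 [ 0.459 -0.191  0.173]
 [ 0.461 -0.189  0.173]
 [ 0.464 -0.187  0.173]
 [ 0.455 -0.19   0.174]
 [ 0.457 -0.194  0.175]
 [ 0.461 -0.189  0.177]
 [ 0.458 -0.189  0.177]
 [ 0.463 -0.184  0.178]
 [ 0.439 -0.177  0.267]]
```

```bash
python3 -m crank '-.08 -.145 0 0 -1;-.08 -.145 0 0 -1;0 0 .3 0 -1;0 0 .35 0 -1;0 0 .35 0 -1;0 0 .24 0 -1;0 0 0 0 -1;0 0 0 0 -1'; python3 - <<'E'
from h import *
np.set_printoptions(precision=3,suppress=True)
p=snapshot("scene")
cv2.imwrite("pics/s4.png",cv2.resize(p["image"][170:270,320:440],None,fx=6,fy=6,interpolation=cv2.INTER_CUBIC))
E
```

```text
clock: 16.18
tool_pos: [0.4576, -0.2014, 0.1169]
eef_rot: [2.219, 2.205, 0.024]
ft_force: [0.6, 0.2, 0.7]
gripper_width: 0.0855
grip_force: 0.0
```

View pics/s4.png

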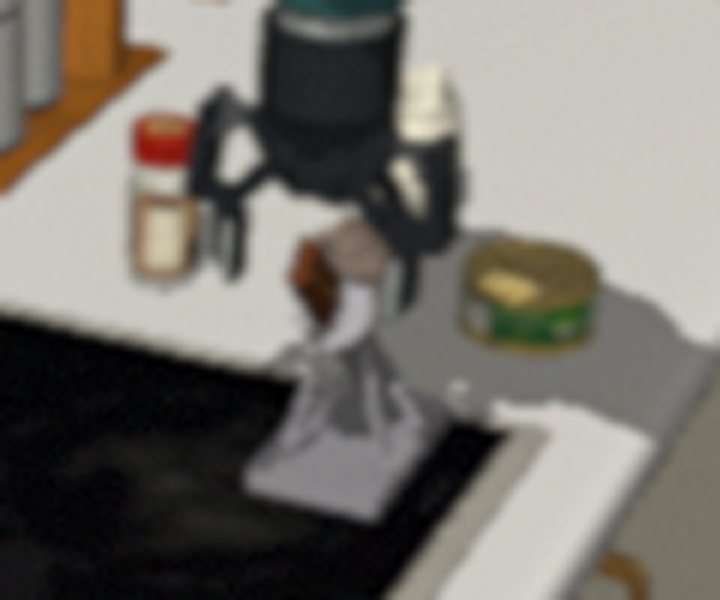

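The crop shows the handle at (315,280) midway between the open fingers at (230,260) and (400,290), above the rest at (340,400). I'll close on it now.

```bash
python3 -m crank '0 0 0 0 1;0 0 0 0 1;0 0 0 0 1;0 0 0 0 1;0 0 0 0 1;0 0 0 0 1;0 0 0 0 1;0 0 0 0 1;0 0 0 0 1;0 0 0 0 1;0 0 0 0 1' && python3 -m crank '0 0 -.2 0 1;0 0 -.3 0 1;0 0 -.3 0 1;0 0 -.2 0 1;0 0 0 0 1'; cat > ang.py <<'E'
from h import *
np.set_printoptions(precision=4,suppress=True)
def axis(n="scene"):
    """dipstick axis from trace+depth: returns angle (deg above horizontal), points"""
    p=snapshot(n); g=spotter.trace(p,"dipstick")
    if not g: print(n,"none"); return
    o=get_obs(); c=o["tool_pos"]+[0,0,.027]
    P=cloud(p)[g[0]["region"]]; P=P[~np.isnan(P[:,0])]; P=P[np.linalg.norm(P-c,axis=1)<.2]
    s=P[(np.linalg.norm(P-c,axis=1)>.06)]
    for _ in range(3):
        m=np.median(s,0); d=np.linalg.svd(s-m,full_matrices=False)[2][0]; d*=np.sign(d[2])
        e=np.linalg.norm((s-m)-np.outer((s-m)@d,d),axis=1); s=s[e<max(.005,np.percentile(e,80))]
    print(n,g[0]["score"],len(P),len(s),"dir",d,"elev",np.degrees(np.arcsin(d[2])),"mid",m,"low",P[np.argmin(P[:,2])],"tcp",o["tool_pos"])
if __name__=="__main__":
    axis("scene"); axis("top")
E
python3 ang.py
```

```text
clock: 17.15
tool_pos: [0.4574, -0.2023, 0.1173]
eef_rot: [2.219, 2.202, 0.024]
ft_force: [1.5, 0.0, 3.2]
gripper_width: 0.0114
grip_force: 58.9
clock: 17.57
tool_pos: [0.4562, -0.2031, 0.2217]
eef_rot: [2.215, 2.197, 0.027]
ft_force: [-0.6, 0.4, -0.5]
gripper_width: 0.0111
grip_force: 58.7
  return _methods._mean(a, axis=axis, dtype=dtype,
  ret = um.true_divide(
Traceback (most recent call last):
  File "ang.py", line 15, in <module>
    axis("scene"); axis("top")
    ~~~~^^^^^^^^^
  File "ang.py", line 11, in axis
    m=np.median(s,0); d=np.linalg.svd(s-m,full_matrices=False)[2][0]; d*=np.sign(d[2])
                        ~~~~~~~~~~~~~~~~~~~~~~~~~~~~~~~~~~~~~~~~~^^^
IndexError: index 0 is out of bounds for axis 0 with size 0
```

```bash
cat > ang.py <<'E'
from h import *
np.set_printoptions(precision=4,suppress=True)
def axis(n="scene",zmin=0.0,dx=.015):
    o=get_obs(); c=o["tool_pos"]+[0,0,.0275]; M=R.from_rotvec(o["eef_rot"]).as_matrix()
    p=snapshot(n); P=cloud(p).reshape(-1,3); P=P[~np.isnan(P[:,0])]
    e=P-c; r_=np.linalg.norm(e,axis=1); ty=abs(e@M[:,1])
    s=P[(ty<dx)&(r_>.058)&(r_<.172)&(e[:,2]<.02)&(P[:,2]>zmin)]
    if len(s)<6: print(n,"few",len(s)); return
    best=0
    rng=np.random.default_rng(0)
    for _ in range(300):
        a,b=s[rng.choice(len(s),2,False)]; d=b-a
        if np.linalg.norm(d)<.03: continue
        d/=np.linalg.norm(d); k=np.linalg.norm((s-a)-np.outer((s-a)@d,d),axis=1)<.0035
        if k.sum()>best: best=k.sum(); K=k
    s2=s[K]; m=s2.mean(0); d=np.linalg.svd(s2-m)[2][0]; d*=np.sign(d[2])
    print(n,len(s),best,"dir",d,"elev",np.degrees(np.arcsin(d[2])),"lo",s2[np.argmin(s2[:,2])],"hi",s2[np.argmax(s2[:,2])],"grip",c)
if __name__=="__main__":
    import sys
    z=float(sys.argv[1]) if len(sys.argv)>1 else 0
    axis("scene",z); axis("top",z)
E
python3 ang.py .11; python3 - <<'E'
from h import *
np.set_printoptions(precision=3,suppress=True)
for n in ["scene","top"]:
    w=cloud(snapshot(n)); P=w.reshape(-1,3); P=P[(abs(P[:,0]-.459)<.045)&(P[:,1]>-.36)&(P[:,1]<-.2)&(P[:,2]>.02)&(P[:,2]<.12)]
    for a in np.arange(.02,.12,.01):
        s=P[(P[:,2]>=a)&(P[:,2]<a+.01)]
        if len(s): print(n,round(a,2),len(s),s.min(0),np.median(s,0),s.max(0))
E
```

```text
scene 25 17 dir [-0.0081  0.7076  0.7065] elev 44.95393056294121 lo [ 0.4575 -0.3192  0.1283] hi [ 0.4575 -0.2641  0.1808] grip [ 0.455  -0.2023  0.2441]
top 71 38 dir [-0.0431  0.6879  0.7245] elev 46.429956844137074 lo [ 0.453  -0.3238  0.1225] hi [ 0.451  -0.2517  0.2033] grip [ 0.4545 -0.2021  0.2429]
scene 0.02 23 [ 0.432 -0.322  0.021] [ 0.461 -0.315  0.026] [ 0.489 -0.248  0.03 ]
scene 0.03 17 [ 0.437 -0.327  0.03 ] [ 0.453 -0.306  0.036] [ 0.488 -0.253  0.04 ]
scene 0.04 17 [ 0.438 -0.312  0.041] [ 0.454 -0.266  0.044] [ 0.485 -0.254  0.048]
scene 0.05 13 [ 0.443 -0.301  0.051] [ 0.464 -0.285  0.055] [ 0.483 -0.252  0.057]
scene 0.06 22 [ 0.442 -0.298  0.06 ] [ 0.458 -0.274  0.064] [ 0.481 -0.252  0.07 ]
scene 0.07 19 [ 0.444 -0.287  0.07 ] [ 0.455 -0.265  0.074] [ 0.477 -0.251  0.08 ]
scene 0.08 18 [ 0.448 -0.272  0.08 ] [ 0.454 -0.259  0.084] [ 0.477 -0.252  0.09 ]
scene 0.09 16 [ 0.452 -0.267  0.091] [ 0.459 -0.25   0.095] [ 0.475 -0.245  0.1  ]
scene 0.1 12 [ 0.451 -0.257  0.1  ] [ 0.466 -0.248  0.104] [ 0.472 -0.238  0.109]
top 0.02 28 [ 0.423 -0.329  0.02 ] [ 0.461 -0.319  0.026] [ 0.474 -0.254  0.03 ]
top 0.03 33 [ 0.43  -0.331  0.03 ] [ 0.45  -0.315  0.034] [ 0.481 -0.255  0.04 ]
top 0.04 29 [ 0.432 -0.324  0.041] [ 0.462 -0.307  0.044] [ 0.474 -0.254  0.05 ]
top 0.05 36 [ 0.431 -0.309  0.05 ] [ 0.45  -0.292  0.056] [ 0.473 -0.256  0.06 ]
top 0.06 33 [ 0.442 -0.3    0.06 ] [ 0.463 -0.285  0.065] [ 0.473 -0.259  0.07 ]
top 0.07 30 [ 0.435 -0.288  0.07 ] [ 0.447 -0.274  0.075] [ 0.47  -0.257  0.079]
top 0.08 30 [ 0.441 -0.282  0.08 ] [ 0.461 -0.267  0.088] [ 0.469 -0.251  0.09 ]
top 0.09 34 [ 0.441 -0.268  0.09 ] [ 0.458 -0.256  0.095] [ 0.471 -0.242  0.1  ]
top 0.1 17 [ 0.444 -0.258  0.101] [ 0.455 -0.25   0.103] [ 0.469 -0.244  0.109]
top 0.11 1 [ 0.445 -0.251  0.113] [ 0.445 -0.251  0.113] [ 0.445 -0.251  0.113]
```

```bash
python3 -m crank '.05 0 -.2 0 1;.3 0 0 0 1;.3 0 0 0 1;.32 0 0 0 1;0 0 .3 0 1;0 0 .35 0 1;0 0 .04 0 1;0 0 0 0 1' && python3 -m crank '-.1 0 0 0 1;-.1 0 0 0 1;-.1 0 0 0 1;-.1 0 0 0 1;-.1 0 0 0 1'; python3 ang.py .03
```

```text
clock: 18.53
tool_pos: [0.4553, -0.1048, 0.1654]
eef_rot: [2.224, 2.207, 0.019]
ft_force: [-0.2, -0.1, 0.6]
gripper_width: 0.0111
grip_force: 58.6
clock: 18.95
tool_pos: [0.4566, -0.156, 0.1684]
eef_rot: [2.221, 2.203, 0.027]
ft_force: [0.4, 6.1, -1.7]
gripper_width: 0.0112
grip_force: 58.7
scene 66 19 dir [0.0063 0.6228 0.7824] elev 51.478410349528986 lo [ 0.4596 -0.2595  0.072 ] hi [ 0.4611 -0.2112  0.1276] grip [ 0.4566 -0.156   0.1959]
top 139 28 dir [0.0655 0.6792 0.731 ] elev 46.96999794662125 lo [ 0.4469 -0.2697  0.076 ] hi [ 0.4567 -0.2038  0.1458] grip [ 0.4563 -0.1575  0.1955]
```

```bash
python3 -m crank '-.1 0 0 0 1;-.1 0 0 0 1;-.1 0 0 0 1;-.1 0 0 0 1;-.1 0 0 0 1;-.1 0 0 0 1;0 0 0 0 1'; python3 ang.py .03
```

```text
clock: 19.63
tool_pos: [0.4559, -0.2159, 0.1678]
eef_rot: [2.221, 2.202, 0.025]
ft_force: [0.6, 2.1, -2.5]
gripper_width: 0.0115
grip_force: 59.2
scene 124 32 dir [-0.0257  0.2544  0.9668] elev 75.18442128329752 lo [ 0.4606 -0.2488  0.0387] hi [ 0.46   -0.225   0.1324] grip [ 0.4559 -0.2159  0.1953]
top 201 25 dir [0.0202 0.6096 0.7924] elev 52.41299683721594 lo [ 0.4639 -0.3002  0.0466] hi [ 0.4658 -0.2494  0.1109] grip [ 0.4559 -0.2157  0.1952]
```

```bash
python3 -m crank '-.1 0 0 0 1;-.1 0 0 0 1;-.05 0 0 0 1;0 0 0 0 1'; python3 ang.py .06
```

```text
clock: 20.07
tool_pos: [0.456, -0.2401, 0.1684]
eef_rot: [2.22, 2.203, 0.025]
ft_force: [-0.7, 3.7, 1.2]
gripper_width: 0.0116
grip_force: 60.6
scene 106 25 dir [-0.0337 -0.0474  0.9983] elev 86.66230517599088 lo [ 0.4633 -0.2345  0.0604] hi [ 0.4572 -0.235   0.1358] grip [ 0.456  -0.2401  0.1959]
top 157 26 dir [-0.1205  0.7214  0.6819] elev 42.9927643213631 lo [ 0.4692 -0.2952  0.0606] hi [ 0.4586 -0.2443  0.1036] grip [ 0.456  -0.24    0.1959]
```

```bash
python3 -m crank '.3 0 0 0 1;0 0 -.36 0 1;0 0 -.36 0 1;0 0 -.36 0 1;0 0 -.36 0 1;0 0 0 0 1' && python3 -m crank '.38 -.022 0 0 1;.38 -.022 0 0 1;.38 -.022 0 0 1;.38 -.022 0 0 1;.38 -.022 0 0 1;.38 -.022 0 0 1;.38 -.022 0 0 1;.38 -.022 0 0 1;.38 -.022 0 0 1;.38 -.022 0 0 1;.38 -.022 0 0 1;.38 -.022 0 0 1;.38 -.022 0 0 1;.3 -.022 0 0 1;0 0 0 0 1;0 0 0 0 1'; python3 ang.py .15;python3 - <<'E'
from h import *
p=snapshot("scene")
cv2.imwrite("pics/s5.png",cv2.resize(p["image"][210:350,230:370],None,fx=4.2,fy=4.2,interpolation=cv2.INTER_CUBIC))
E
```

```text
clock: 20.67
tool_pos: [0.4543, -0.2115, 0.3207]
eef_rot: [2.21, 2.191, 0.027]
ft_force: [0.4, 0.4, 0.5]
gripper_width: 0.0113
grip_force: 60.3
clock: 22.0
tool_pos: [0.4262, 0.3149, 0.311]
eef_rot: [2.217, 2.204, 0.023]
ft_force: [0.1, -0.4, -0.7]
gripper_width: 0.0111
grip_force: 60.2
scene 126 103 dir [-0.033   0.0293  0.999 ] elev 87.47057948169228 lo [0.4312 0.3145 0.172 ] hi [0.4271 0.318  0.2773] grip [0.4262 0.3149 0.3385]
top few 0
```

View pics/s5.png

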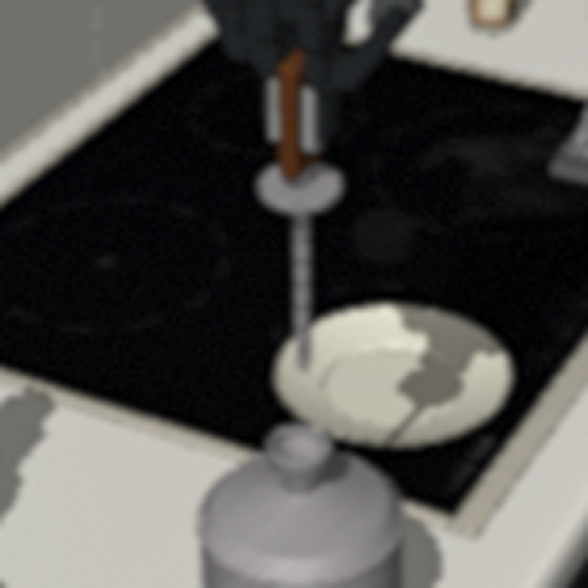

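The crop shows the stick hanging nearly upright: collar at (300,188), tip at (305,365), neck mouth at (300,450). I'll shift it over the mouth and re-measure.

```bash
python3 -m crank '.26 -.115 0 0 1;0 0 0 0 1;0 0 0 0 1'; python3 ang.py .155; python3 - <<'E'
from h import *
np.set_printoptions(precision=4,suppress=True)
p=snapshot("scene")
for q in ["neck_rim","dip_tip"]:
    for l in spotter.place_of(p,q)[:1]: print(q,l["score"],l["pixel"],atz(p,*l["pixel"],.1395 if q[0]=="n" else .17))
w=cloud(p); P=w.reshape(-1,3); P=P[np.hypot(P[:,0]-.42,P[:,1]-.337)<.05]
Q=P[abs(P[:,2]-.1385)<.005]; print(len(Q),cv2.minEnclosingCircle(Q[:,:2].astype(np.float32)))
E
```

```text
clock: 22.4
tool_pos: [0.4152, 0.3395, 0.3117]
eef_rot: [2.22, 2.202, 0.025]
ft_force: [0.1, -0.8, -0.9]
gripper_width: 0.0112
grip_force: 60.2
scene 128 104 dir [-0.0388  0.0345  0.9987] elev 87.02384646839467 lo [0.4186 0.3374 0.171 ] hi [0.4153 0.3438 0.2768] grip [0.4152 0.3395 0.3392]
top few 0
dip_tip 0.81 [299.5, 305.4] [0.4216 0.3391 0.17  ]
94 ((0.421940416097641, 0.33640551567077637), 0.020320815965533257)
```

```bash
python3 -m crank '.02 0 .25 0 1;0 0 .25 0 1;0 0 .15 0 1;0 0 0 0 1' && python3 -m crank '0 0 .2 0 1;0 0 .2 0 1;0 0 .2 0 1;0 0 .1 0 1;0 0 0 0 1'; python3 ang.py .145
```

```text
clock: 22.98
tool_pos: [0.4156, 0.3407, 0.2423]
eef_rot: [2.221, 2.202, 0.013]
ft_force: [-1.5, -0.3, -1.2]
gripper_width: 0.0113
grip_force: 60.1
clock: 23.4
tool_pos: [0.4177, 0.3406, 0.1748]
eef_rot: [2.221, 2.201, 0.017]
ft_force: [-0.8, -4.8, -4.6]
gripper_width: 0.0115
grip_force: 59.7
scene few 0
top few 0
```

```bash
python3 -m crank '-.03 0 .08 0 1;0 0 .03 0 1;0 0 0 0 1' && python3 -m crank '0 0 .02 0 1;0 0 0 0 1'; python3 - <<'E'
from h import *
np.set_printoptions(precision=4,suppress=True)
p=snapshot("scene"); 
cv2.imwrite("pics/s6.png",cv2.resize(p["image"][260:350,250:350],None,fx=6,fy=6,interpolation=cv2.INTER_CUBIC))
o=get_obs(); print(o["tool_pos"],o["ft_force"])
E
```

```text
clock: 23.75
tool_pos: [0.4184, 0.3394, 0.1659]
eef_rot: [2.22, 2.203, 0.026]
ft_force: [0.2, 0.0, -0.2]
gripper_width: 0.0109
grip_force: 60.2
clock: 23.92
tool_pos: [0.4184, 0.3394, 0.1639]
eef_rot: [2.22, 2.203, 0.026]
ft_force: [-0.3, -1.5, -0.4]
gripper_width: 0.0111
grip_force: 60.2
[0.4184 0.3394 0.1639] [ 0.3224 -0.5009 -0.1612]
```

View pics/s6.png

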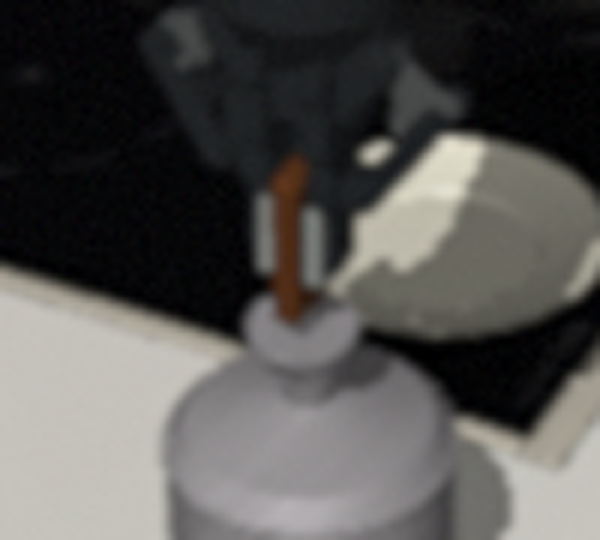

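The crop shows the collar at (303,330) just above the neck, with no contact force yet. I'll lower it gently until I feel the rim.

```bash
for i in 1; do python3 -m crank '0 0 .015 0 1;0 0 .015 0 1;0 0 0 0 1' | egrep 'pos|force'; done; python3 -m crank '0 0 .015 0 1;0 0 0 0 1' | egrep 'pos|force'; python3 -m crank '0 0 .015 0 1;0 0 0 0 1' | egrep 'pos|force'
```

```text
tool_pos: [0.4185, 0.3394, 0.1615]
ft_force: [-1.8, -2.8, 4.0]
grip_force: 61.0
tool_pos: [0.4186, 0.3395, 0.1614]
ft_force: [-4.4, -4.3, 11.5]
grip_force: 62.1
tool_pos: [0.4187, 0.3395, 0.1614]
ft_force: [-6.6, -6.2, 18.3]
grip_force: 63.0
```

```bash
python3 -m crank '0 0 .02 0 1;0 0 0 0 1;0 0 0 0 1;0 0 0 0 1'| egrep 'pos|force'; python3 - <<'E'
from h import *
np.set_printoptions(precision=4,suppress=True)
w=cloud(snapshot("scene")); P=w.reshape(-1,3); k=(np.hypot(P[:,0]-.42,P[:,1]-.337)<.023)&(P[:,2]>.1425)&(P[:,2]<.149); Q=P[k]
A=np.c_[Q[:,0]-.42,Q[:,1]-.337,np.ones(len(Q))]; print(len(Q),np.linalg.lstsq(A,Q[:,2],rcond=None)[0])
E
python3 -m crank '0 0 -.065 0 1;0 0 -.15 0 1;0 0 -.3 0 1;0 0 -.3 0 1;0 0 -.3 0 1;0 0 -.3 0 1;0 0 -.3 0 1;0 0 0 0 1'; python3 ang.py .15;python3 - <<'E'
from h import *
np.set_printoptions(precision=4,suppress=True)
w=cloud(snapshot("scene")); P=w.reshape(-1,3); Q=P[(abs(P[:,2]-.1385)<.005)&(np.hypot(P[:,0]-.42,P[:,1]-.337)<.05)]; print(len(Q),cv2.minEnclosingCircle(Q[:,:2].astype(np.float32)))
E
```

```text
tool_pos: [0.4188, 0.3396, 0.1613]
ft_force: [-10.3, -9.7, 27.6]
grip_force: 64.4
118 [-0.0042  0.0029  0.145 ]
clock: 25.6
tool_pos: [0.4156, 0.3399, 0.334]
eef_rot: [2.219, 2.202, 0.041]
ft_force: [0.7, 0.3, 0.2]
gripper_width: 0.0109
grip_force: 60.3
scene 128 103 dir [-0.0398  0.0307  0.9987] elev 87.12135494142653 lo [0.4202 0.3383 0.1937] hi [0.4191 0.3451 0.2996] grip [0.4156 0.3399 0.3615]
top few 0
88 ((0.42304208874702454, 0.33830490708351135), 0.020495878532528877)
```

The crop fit puts the collar top at 0.145 and level, so it was seated, and the stick is now fully out. To level it I'll return to the rest and roll the rod over the gutter edge in the grip.

```bash
python3 -m crank '-.392 .0245 0 0 1;-.392 .0245 0 0 1;-.392 .0245 0 0 1;-.392 .0245 0 0 1;-.392 .0245 0 0 1;-.392 .0245 0 0 1;-.392 .0245 0 0 1;-.392 .0245 0 0 1;-.392 .0245 0 0 1;-.392 .0245 0 0 1;-.392 .0245 0 0 1;-.392 .0245 0 0 1;-.392 .0245 0 0 1;-.392 .0245 0 0 1;-.392 .0245 0 0 1;-.392 .0245 0 0 1;0 0 0 0 1;0 0 0 0 1'; python3 ang.py .13
```

```text
clock: 27.25
tool_pos: [0.4484, -0.2899, 0.324]
eef_rot: [2.227, 2.203, 0.023]
ft_force: [0.2, 0.8, -0.3]
gripper_width: 0.0113
grip_force: 60.2
scene 77 39 dir [-0.043   0.1007  0.994 ] elev 83.71101719894448 lo [ 0.452  -0.2948  0.1837] hi [ 0.4504 -0.2797  0.2936] grip [ 0.4484 -0.2899  0.3515]
top 54 32 dir [-0.0257  0.0451  0.9987] elev 87.02322703349137 lo [ 0.446  -0.2924  0.188 ] hi [ 0.4419 -0.2852  0.2833] grip [ 0.4487 -0.2886  0.3525]
```

```bash
python3 -m crank '.02 .03 .3 0 1;0 0 .3 0 1;0 0 .3 0 1;0 0 .2 0 1;0 0 0 0 1'; python3 ang.py .08
```

```text
clock: 27.77
tool_pos: [0.453, -0.2837, 0.2121]
eef_rot: [2.224, 2.211, 0.022]
ft_force: [-0.1, -0.1, -1.5]
gripper_width: 0.0115
grip_force: 60.1
scene 95 31 dir [-0.0091  0.0288  0.9995] elev 88.26998406605358 lo [ 0.455  -0.2824  0.085 ] hi [ 0.4555 -0.2773  0.1793] grip [ 0.453  -0.2837  0.2396]
top 122 28 dir [-0.0112  0.043   0.999 ] elev 87.4528952527685 lo [ 0.4489 -0.2848  0.0818] hi [ 0.4499 -0.2825  0.1654] grip [ 0.4537 -0.2845  0.2429]
```

```bash
python3 -m crank '.11 0 .05 0 1;.11 0 .04 0 1;.09 0 .025 0 1;.095 0 .022 0 1;.11 0 .037 0 1;.105 0 .036 0 1;0 0 0 0 1'; python3 ang.py .06; python3 -m crank '.095 0 .048 0 1;.095 0 .047 0 1;.09 0 .062 0 1;.09 0 .063 0 1;.085 0 .07 0 1;.085 0 .07 0 1;0 0 0 0 1'; python3 ang.py .06
```

```text
clock: 28.45
tool_pos: [0.4567, -0.2237, 0.1999]
eef_rot: [2.213, 2.2, 0.026]
ft_force: [1.5, -0.9, 4.2]
gripper_width: 0.0112
grip_force: 59.7
scene 107 24 dir [-0.0628  0.3252  0.9436] elev 70.6573206707268 lo [ 0.4692 -0.2758  0.0657] hi [ 0.4589 -0.2448  0.1564] grip [ 0.4567 -0.2237  0.2274]
top 139 28 dir [-0.0549  0.3731  0.9262] elev 67.84516497704199 lo [ 0.457  -0.2787  0.0745] hi [ 0.4548 -0.2464  0.1569] grip [ 0.4565 -0.2243  0.2272]
clock: 29.13
tool_pos: [0.456, -0.1689, 0.1587]
eef_rot: [2.22, 2.206, 0.023]
ft_force: [1.1, -1.3, 0.5]
gripper_width: 0.0116
grip_force: 58.3
scene 75 18 dir [-0.0377  0.6568  0.7532] elev 48.864211168635606 lo [ 0.4605 -0.282   0.061 ] hi [ 0.4556 -0.2333  0.1187] grip [ 0.456  -0.1689  0.1862]
top 156 31 dir [0.1124 0.7071 0.6981] elev 44.27804098271323 lo [ 0.4455 -0.2899  0.0655] hi [ 0.4558 -0.2199  0.1397] grip [ 0.456  -0.1694  0.1868]
```

```bash
python3 -m crank '.07 0 .08 0 1;.07 0 .08 0 1;.06 0 .085 0 1;.04 0 .085 0 1;.04 0 .09 0 1;.03 0 .09 0 1;0 0 0 0 1'; python3 -m crank '.02 0 .09 0 1;.01 0 .09 0 1;.01 0 .1 0 1;0 0 0 0 1'; python3 ang.py .08
```

```text
clock: 29.82
tool_pos: [0.4574, -0.1385, 0.108]
eef_rot: [2.22, 2.204, 0.024]
ft_force: [1.0, 0.1, 2.0]
gripper_width: 0.0114
grip_force: 59.0
clock: 30.15
tool_pos: [0.4581, -0.1349, 0.0804]
eef_rot: [2.22, 2.204, 0.024]
ft_force: [1.9, 1.4, 3.1]
gripper_width: 0.0114
grip_force: 59.7
scene 23 8 dir [-0.3069  0.936   0.1725] elev 9.93448308694805 lo [ 0.4717 -0.2583  0.1035] hi [ 0.4584 -0.224   0.1114] grip [ 0.4581 -0.1349  0.1079]
top 149 34 dir [0.0097 0.9938 0.1107] elev 6.356867590748195 lo [ 0.4548 -0.2857  0.1011] hi [ 0.4547 -0.1935  0.1147] grip [ 0.4582 -0.1351  0.1086]
```

```bash
python3 -m crank '0 0 .07 0 1;0 0 .07 0 1;0 0 0 0 1'; python3 ang.py .08;  python3 -m crank '0 0 -.3 0 1;0 0 -.3 0 1;0 0 -.3 0 1;0 0 0 0 1;0 0 0 0 1'|grep pos; python3 ang.py .12
```

```text
clock: 30.5
tool_pos: [0.4584, -0.1354, 0.067]
eef_rot: [2.22, 2.203, 0.023]
ft_force: [2.1, 0.0, 2.7]
gripper_width: 0.0112
grip_force: 60.1
scene 30 17 dir [-0.019  -0.9995  0.024 ] elev 1.3761620361685079 lo [ 0.4585 -0.2167  0.1038] hi [ 0.4595 -0.2898  0.1108] grip [ 0.4584 -0.1354  0.0945]
top 145 39 dir [ 0.007  -0.9984  0.057 ] elev 3.266426286234682 lo [ 0.4544 -0.1976  0.0997] hi [ 0.4531 -0.2972  0.1114] grip [ 0.4585 -0.1354  0.0949]
tool_pos: [0.4573, -0.1357, 0.1591]
scene 26 18 dir [-0.0017 -0.9991  0.042 ] elev 2.409604941116035 lo [ 0.4552 -0.2383  0.1954] hi [ 0.457  -0.2952  0.2039] grip [ 0.4573 -0.1357  0.1866]
top 94 44 dir [-0.0315 -0.9949  0.0961] elev 5.512072369154091 lo [ 0.453  -0.1952  0.1899] hi [ 0.4499 -0.2965  0.2036] grip [ 0.4565 -0.1354  0.1847]
```

```bash
cat > tri.py <<'E'
from h import *
np.set_printoptions(precision=4,suppress=True)
acc={}
for i in range(3):
    S={n:snapshot(n) for n in ("scene","top")}
    for q in ("dip_tip","dip_collar","dip_grip"):
        L={n:spotter.place_of(S[n],q)[:1] for n in S}
        if all(L.values()):
            A=[]; 
            for n in S:
                p=S[n]; K=np.array([[p["fx"],0,p["cx"]],[0,p["fy"],p["cy"]],[0,0,1]]); A.append((K@p["camera_from_world"][:3],np.array(L[n][0]["pixel"],float)))
            X=cv2.triangulatePoints(A[0][0],A[1][0],A[0][1].reshape(2,1),A[1][1].reshape(2,1)); acc.setdefault(q,[]).append(X[:3,0]/X[3,0])
for q in acc: print(q,np.array(acc[q]))
m={q:np.median(acc[q],0) for q in acc}
if "dip_tip" in m:
    for b in m:
        if b!="dip_tip": d=m["dip_tip"]-m[b]; print("tip up from",b,np.degrees(np.arcsin(d[2]/np.linalg.norm(d))),np.linalg.norm(d))
# rod by image edge: top-surface points binned along rod
o=get_obs(); c=o["tool_pos"]+[0,0,.0275]; M=R.from_rotvec(o["eef_rot"]).as_matrix()
for n in S:
    P=cloud(S[n]).reshape(-1,3); P=P[~np.isnan(P[:,0])]; e=(P-c)
    for a in np.arange(.055,.175,.02):
        k=(abs(e@M[:,1])<.012)&(-e@M[:,0]>a)&(-e@M[:,0]<a+.02)&(abs(e[:,2])<.03)
        if k.any(): print(n,round(a,3),k.sum(),np.median(P[k],0))
E
python3 tri.py
```

```text
dip_tip [[ 0.4652 -0.2963  0.1957]
 [ 0.4588 -0.2981  0.2048]]
dip_collar [[ 0.5038 -0.3013  0.1352]
 [ 0.4464 -0.189   0.201 ]
 [ 0.4557 -0.1894  0.1909]]
dip_grip [[ 0.4478 -0.1409  0.1167]
 [ 0.455  -0.1365  0.1874]
 [ 0.4534 -0.1398  0.1836]]
tip up from dip_collar 4.955650894217134 0.10831684263549829
tip up from dip_grip 6.01409362138319 0.15844593633349865
scene 0.075 5 [ 0.4572 -0.2185  0.1961]
scene 0.095 4 [ 0.4575 -0.2334  0.1973]
scene 0.135 5 [ 0.4572 -0.2858  0.2013]
scene 0.155 4 [ 0.4575 -0.3029  0.199 ]
top 0.055 16 [ 0.4534 -0.1996  0.1941]
top 0.075 19 [ 0.4526 -0.2195  0.1939]
top 0.095 17 [ 0.452  -0.2429  0.1965]
top 0.115 17 [ 0.4513 -0.2582  0.1983]
top 0.135 17 [ 0.4527 -0.2816  0.1982]
top 0.155 12 [ 0.4524 -0.2954  0.1986]
```

```bash
python3 -m crank '.2 .012 0 0 1;.386 .023 0 0 1;.386 .023 0 0 1;.386 .023 0 0 1;.386 .023 0 0 1;.386 .023 0 0 1;.386 .023 0 0 1;.386 .023 0 0 1;.386 .023 0 0 1;.386 .023 0 0 1;.19 .012 0 0 1;0 0 .12 0 1;0 0 .12 0 1;0 0 .12 0 1;0 0 0 0 1;0 0 0 0 1;0 0 0 0 1;0 0 0 0 1'; python3 tri.py; python3 - <<'E'
from h import *
np.set_printoptions(precision=3,suppress=True)
p=snapshot("scene"); w=cloud(p)
cv2.imwrite("pics/s7.png",cv2.resize(p["image"][200:400,220:440],None,fx=3,fy=3,interpolation=cv2.INTER_CUBIC))
P=w.reshape(-1,3)
def c(x,y,z,rad,t): Q=P[(abs(P[:,2]-z)<t)&(np.hypot(P[:,0]-x,P[:,1]-y)<rad)]; print(len(Q),cv2.minEnclosingCircle(Q[:,:2].astype(np.float32)))
c(.422,.337,.1385,.05,.005); c(.482,.1,.017,.095,.004); c(.568,-.06,.021,.04,.004)
E
```

```text
clock: 33.82
tool_pos: [0.4842, 0.2503, 0.1231]
eef_rot: [2.221, 2.201, 0.026]
ft_force: [-0.4, -0.3, 0.2]
gripper_width: 0.0113
grip_force: 59.5
dip_tip [[ 0.4828  0.0897  0.1596]
 [ 0.7393 -0.564  -0.3316]
 [ 0.4884  0.0798  0.1497]]
dip_collar [[0.4836 0.1967 0.1523]
 [0.4869 0.193  0.154 ]]
dip_grip [[0.3872 0.3053 0.1614]]
tip up from dip_collar -1.753955787560354 0.11511512308995896
tip up from dip_grip -2.7070347832805473 0.24745946534834334
scene 0.055 1 [0.4871 0.1811 0.1606]
scene 0.095 10 [0.4837 0.1437 0.1622]
scene 0.115 15 [0.4833 0.1279 0.1624]
scene 0.135 15 [0.4827 0.1054 0.1636]
scene 0.155 9 [0.4829 0.0892 0.165 ]
top 0.055 2 [0.4792 0.1776 0.1596]
top 0.075 18 [0.4783 0.1649 0.16  ]
top 0.095 12 [0.4792 0.1475 0.1597]
top 0.115 19 [0.4786 0.1273 0.1621]
top 0.135 15 [0.4783 0.1029 0.1612]
top 0.155 11 [0.4773 0.0891 0.1651]
87 ((0.4206756055355072, 0.3364383280277252), 0.020011907443404198)
465 ((0.4789595901966095, 0.10030007362365723), 0.08242664486169815)
68 ((0.5645461082458496, -0.05937785282731056), 0.027457429096102715)
```

View pics/s7.png

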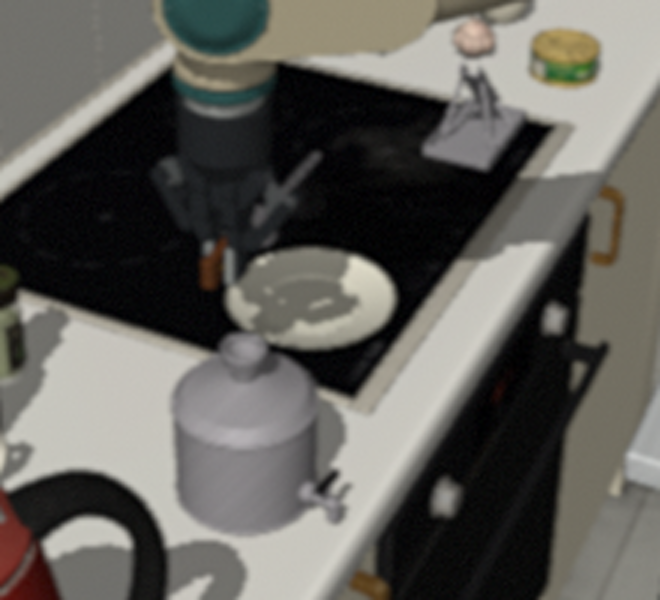

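The final crop shows the handle gripped at (213,265), the rod running back to its tip near (320,155), and the can, dish and rest where they were. Measured, the tip is at about (0.48, 0.085, 0.16), over the dish, and the rod is within about 3° of level. Handing in.

```bash
python3 -c "
from plant import r
print(r.close_job())"
```

```text
the job is handed in; nothing more can be done
None
```

The job is handed in at about 34 s of the 58 s allowed: the cap stands on the hob, the dipstick was seated to its collar and drawn right out, and the arm now holds it still over the drip dish, within about 3° of level; no verdict came back.

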